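Find the weak spring clip and stow its plate

ROBOT

A 6-joint arm with a two-finger parallel gripper is mounted at the origin on the work surface. World frame = base frame: x ahead of the robot, y to its left, z up, the work surface at z = 0. Lengths are in mm, angles in rad, forces in N, time in s.
With the tool pointing down it reaches from about 350 to 975 mm from the base axis. Payload 7.1 kg.
Tool frame: the origin (TCP) lies midway between the tips of the shut fingers; the grasp point (between the pads) lies 19 mm behind it (ctrl.grasp_offset is the distance from the TCP to the grasp point, in mm); z points along the fingers, y is the line along which they close (so a half turn about z gives the same grasp; the last joint's range is limited). The gripper opens to 88 mm and grips with 3 to 60 N. Pads are 20 mm wide; open, the fingers measure 115 mm over their backs; the gripper's body (75 mm by 178 mm) begins 61 mm behind the grasp point.
Start: joints at [-1.228, 0.423, 1.63, -0, 1.089, -0.019], TCP at [221.24, -584.515, 222.675] pointing down, gripper open.
Joint ranges: [-3, 3], [-0.9, 2.11], [0.09, 2.58], [-1.31, 4.45], [0.11, 2.69], [-2.54, 2.54]. Speed limits (rad/s): [2.39, 2.39, 3.01, 3.14, 3.14, 3.14].

INTERFACE

Orientations are given as a rotation vector (axis times angle).
In Python, from workcell import ctrl gives the robot as it stands. The module is installed in compiled form; this text tells all that it offers.
- The arm moves only by the tool servo_tool, never from a script. Its argument "rows" is a list of rows, each a list of 7 numbers: the turn, a rotation vector about the tool's x, y, z as a fraction of full scale, then the shift along the tool's x, y, z as a fraction of full scale, then the finger opening in mm, from 0 to 87.8. A call has 1 to 10 rows; each row is the pose to reach, as a shift and turn from the pose commanded when the call began, along the tool's axes at that moment; what a row does not reach only later rows make up. Full scale, the value 1, is 20 cm for a shift and 1.5 rad for a turn. A row lasts 1/8 s, in which the tool goes at most 62.5 mm and 10.7 degrees, less where a joint would pass 70% of its speed; a pose out of reach is approached as far as the arm can. A call with a number of a shift or a turn outside -1 to 1 is refused whole. A call with a gripper value outside its range is refused whole. The fingers move at their own pace and stop on an object; the grip force is fixed at half the most. Time passes only in rows, so rows that repeat a pose let the fingers close. It gives the time, the measured TCP pose, the force, the opening and the grip force at its end, in the units of the state.
- ctrl.get_obs(): the state, without advancing time (a new reading comes with each control period).
- ctrl.get_image(name): name is "scene" or "top" or "wrist"; returns (picture, depth): 480x640x3 uint8, red, green, blue; 480x640 float32, mm along the optical axis (not along the pixel's ray), 0 where there is no reading.
- ctrl.camera_info(name): a dict with "intrinsics" (3x3 intrinsics, pixels), "R" (3x3) and "t" (3): a world point X has camera coordinates R X + t. Camera axes: x right, y down, z forward; pixel columns grow to the right and rows downward; lengths in mm; the calibration is good to about 2 mm. The wrist camera is an equidistant fisheye: a pixel r from the principal point sees the ray r / f radians off the axis. A picture is of the moment at which its call begins: read the wrist's pose just before it. camera_info takes no time and is no camera call; for the wrist camera it gives the pose at the moment of the call.
- ctrl.close_job(): hands the job in; it is judged then, once.
The state is a dict: "t": time; "qpos": joint angles; "qvel": joint speeds; "joint_torque": joint torques, N m; "ee_pos": TCP position; "orientation": TCP orientation; "ft_force": force on the tool from outside, world axes, zero at the start; "moment": the same for the moment, N m; "width": finger opening in mm; "grasp_force": force on a finger pad.
Only numpy, scipy, OpenCV 4.12 (cv2) and the standard library are available. Lean on these libraries where they do the work, as an engineer would, in place of code of your own. Each camera call takes 0.05 s, during which the arm holds its last target. There are 200 camera calls.

TASK

One of the three spring clips on the tester has gone weak. Tug the plates gently upward by their grip bars to find which clip lets go, never drawing the tester's sprung head up by more than 7 mm; draw the plate out of the weak clip and stand it fully down in the slot of the storage block. Leave the other two plates seated in their clips as they were, and leave the doming block, punch and hammer alone.

Things in the scene. Friction and masses are not known exactly. Their poses are not given: they have to be found in the camera images.
- tester: clip tester, its base fixed to the bench, origin at the centre of its underside, z up. On the base a dark wooden head, 100 (x) x 300 (y) mm, top 72 mm above the bench, slides up on a spring. On the head three like steel spring clips in a row along y, at +95 (left), 0 (middle), -95 mm (right), each hold one plate upright. Exactly one clip is weak, at random; it looks no different
- plate_left: brass template plate that starts in the left clip, 4 mm thick (x), 40 mm wide (y), 96 mm tall (z), 100 g; the top 24 mm (72 to 96 mm above its foot) is a light wooden grip bar 12 mm thick (x) and 28 mm wide (y). Origin: centre of its lower edge, z up along the plate, at rest 80 mm above the bench in the clip
- plate_middle: brass template plate that starts in the middle clip, 4 mm thick (x), 40 mm wide (y), 96 mm tall (z), 100 g; the top 24 mm (72 to 96 mm above its foot) is a light wooden grip bar 12 mm thick (x) and 28 mm wide (y). Origin: centre of its lower edge, z up along the plate, at rest 80 mm above the bench in the clip
- plate_right: brass template plate that starts in the right clip, 4 mm thick (x), 40 mm wide (y), 96 mm tall (z), 100 g; the top 24 mm (72 to 96 mm above its foot) is a light wooden grip bar 12 mm thick (x) and 28 mm wide (y). Origin: centre of its lower edge, z up along the plate, at rest 80 mm above the bench in the clip
- seat_left (a point): point on the sprung head (rises with it) where the plate in the left clip stands, lower edge centre, 80 mm above the bench. That clip's fixed jaw (+x side) and spring jaw (-x side), 46 mm wide, hold the plate's lowest 22 mm by friction alone; thumb tabs flare out to 36 mm above this point and 33 mm either side in x
- seat_middle (a point): point on the sprung head (rises with it) where the plate in the middle clip stands, lower edge centre, 80 mm above the bench. That clip's fixed jaw (+x side) and spring jaw (-x side), 46 mm wide, hold the plate's lowest 22 mm by friction alone; thumb tabs flare out to 36 mm above this point and 33 mm either side in x
- seat_right (a point): point on the sprung head (rises with it) where the plate in the right clip stands, lower edge centre, 80 mm above the bench. That clip's fixed jaw (+x side) and spring jaw (-x side), 46 mm wide, hold the plate's lowest 22 mm by friction alone; thumb tabs flare out to 36 mm above this point and 33 mm either side in x
- block: light wooden storage block, fixed, 70 (x) x 90 (y) x 40 mm high, with one upright slot in its top at the centre: 8 mm (x) x 46 mm (y), 28 mm deep. Origin: centre of its underside, z up
- slot (a point): centre of the slot's floor, 12 mm above the bench and 28 mm below the slot's mouth; axes as the block: slot long along y
- doming_block: bystander: steel cube 50 mm with one round dimple in each face, origin at the centre of its underside
- punch: bystander: steel punch standing upright, 28 mm across, 84 mm tall, origin at its foot
- hammer: bystander: hammer lying flat, 240 mm long, origin under its middle
- head (a joint): rise of the tester's sprung head, m (0 = down at rest). It starts to rise when a plate held by its clip is pulled up with about 3 N, then 1 mm per newton, and springs back when the pull ends. The weak clip lets its plate slide before 3 mm, dragging steadily until the plate is 23 mm higher in the clip; a sound clip holds beyond 9 mm
Not all that is in view belongs to the job. Leave any black or pink look-alike of the plate_middle alone.

How it is judged (in metres and radians):
On the way:
1. a plate has been drawn clear of its clip ((z of plate_left in the frame of seat_left above 0.035 m or z of plate_middle in the frame of seat_middle above 0.035 m or z of plate_right in the frame of seat_right above 0.035 m)), for 0.1 s.
At the end, for the whole second after the job is handed in: the plate from the weak clip stands at rest in the slot, lower edge within 5 mm of the slot floor and within 6 mm of its centre, leaning less than 15 degrees; each of the other two plates is at rest in its own clip, within 6 mm of where it started and upright within 6 degrees ((((horizontal distance between plate_left and slot below 0.006 m and z of plate_left in the frame of slot between -0.004 and 0.005 m and angle between plate_left's own z axis and vertical below 0.26 rad and linear speed of plate_left below 0.02 m/s) and (distance between plate_middle and seat_middle below 0.006 m and angle between plate_middle's own z axis and vertical below 0.1 rad and linear speed of plate_middle below 0.02 m/s) and (distance between plate_right and seat_right below 0.006 m and angle between plate_right's own z axis and vertical below 0.1 rad and linear speed of plate_right below 0.02 m/s)) or ((horizontal distance between plate_middle and slot below 0.006 m and z of plate_middle in the frame of slot between -0.004 and 0.005 m and angle between plate_middle's own z axis and vertical below 0.26 rad and linear speed of plate_middle below 0.02 m/s) and (distance between plate_left and seat_left below 0.006 m and angle between plate_left's own z axis and vertical below 0.1 rad and linear speed of plate_left below 0.02 m/s) and (distance between plate_right and seat_right below 0.006 m and angle between plate_right's own z axis and vertical below 0.1 rad and linear speed of plate_right below 0.02 m/s)) or ((horizontal distance between plate_right and slot below 0.006 m and z of plate_right in the frame of slot between -0.004 and 0.005 m and angle between plate_right's own z axis and vertical below 0.26 rad and linear speed of plate_right below 0.02 m/s) and (distance between plate_left and seat_left below 0.006 m and angle between plate_left's own z axis and vertical below 0.1 rad and linear speed of plate_left below 0.02 m/s) and (distance between plate_middle and seat_middle below 0.006 m and angle between plate_middle's own z axis and vertical below 0.1 rad and linear speed of plate_middle below 0.02 m/s)))); the robot touches nothing.
It fails at once if the tester's head is drawn up more than 7 mm (value of joint head above 0.007 m).
It fails at once if the doming block, the punch or the hammer is moved more than 25 mm (distance of any of doming_block, punch, hammer from where it was at the start of the episode above 0.025 m).
It also fails if it takes over 69 s, if anything falls off the work surface, if the arm or the gripper's body presses on something with over 40 N, if the wrist force passes 120 N, or if a joint passes its speed limit or range.

## Working session

There is one attempt and no reset: what is moved stays moved. The work goes in short steps, Python scripts to look and compute and a tool call to move; the robot and the scene stay as the last step left them, time stands still between calls to the robot, and variables do not carry over. Pictures are saved under pics/ and viewed, at most 10 in all, crops included, and the job is handed in when it is done.

Besides the shell and the picture viewer there is one more tool, called by a JSON object that holds its "method" and its "body". servo_tool: Moves the arm, as the interface text tells. Its arguments: {"type":"object","properties":{"rows":{"type":"array","items":{"type":"array","items":{"type":"number"}}}},"required":["rows"]}

```bash
mkdir -p pics
cat > h.py <<'E'
import numpy as np, cv2
from workcell import ctrl
def cloud(n):
    im,d=ctrl.get_image(n); c=ctrl.camera_info(n); K=np.array(c["intrinsics"]);R=np.array(c["R"]);t=np.array(c["t"])
    v,u=np.mgrid[:480,:640]
    P=np.stack([(u-K[0,2])/K[0,0]*d,(v-K[1,2])/K[1,1]*d,d],-1)
    return im,d,(P-t)@R
E
python3 - <<'E'
from h import *
for n in("scene","top"):
    im,d,W=cloud(n); cv2.imwrite(f"pics/{n}.png",im[...,::-1]); np.savez(f"{n}.npz",im=im,d=d,W=W)
    c=ctrl.camera_info(n); print(n,np.round(c["intrinsics"],1).tolist(),np.round(c["R"],3).tolist(),np.round(c["t"],1))
o=ctrl.get_obs(); print(o)
E
```

```text
scene [[494.3, 0.0, 317.2], [0.0, 494.3, 238.2], [0.0, 0.0, 1.0]] [[0.475, 0.88, 0.017], [0.688, -0.359, -0.631], [-0.549, 0.311, -0.775]] [-268.4 -366.  1143.5]
top [[565.5, 0.0, 317.3], [0.0, 565.5, 232.3], [0.0, 0.0, 1.0]] [[0.02, -1.0, 0.004], [-0.999, -0.02, -0.05], [0.051, -0.003, -0.999]] [-48.4 581.3 902. ]
{'t': 0.1, 'qpos': array([-1.22801109e+00,  4.23751645e-01,  1.63056001e+00, -3.33176755e-05,
        1.08861526e+00, -1.89844092e-02]), 'qvel': array([-0.00052536, -0.0017232 , -0.00349036,  0.00084923, -0.00293002,
       -0.00197695]), 'joint_torque': array([-9.74571522e-04, -5.45614600e+01, -2.74325430e+01,  6.45045494e-02,
        1.88511098e-02, -5.42910186e-05]), 'ee_pos': array([ 221.07011529, -584.08541508,  222.00846051]), 'orientation': array([-3.08904221e+00, -5.64960462e-01,  3.83423286e-04]), 'ft_force': array([0.14402543, 0.19938065, 0.00954032]), 'moment': array([-0.04431694, -0.03195575, -0.0072145 ]), 'grasp_force': 0.0, 'width': 87.80626232056548}
```

View pics/scene.png

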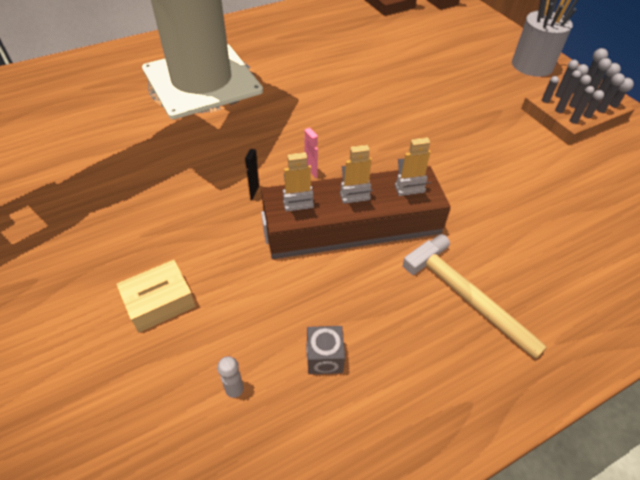

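View pics/top.png

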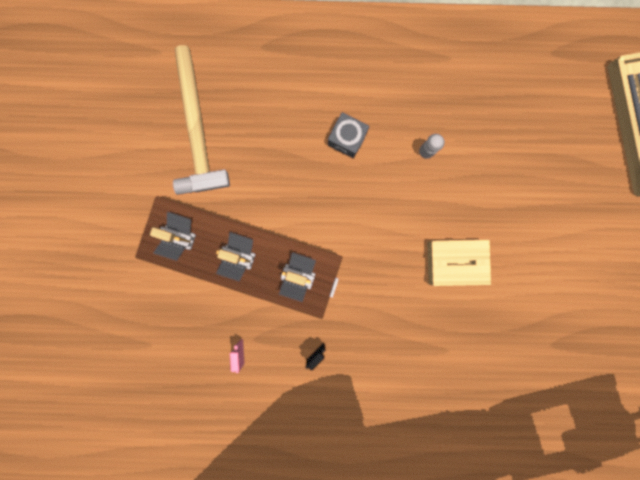

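The top view shows the tester with three brass plates: left at (172,237), middle at (237,258), right at (298,279). The block is at (461,262), with its slot about (462,263). The pink (236,355) and black (316,355) plates stand loose on the bench, so they are the look-alikes. The three brass plates in the clips are the ones meant. I'll measure next and confirm with a crop.

Run:
```python
from h import *
for n in("top","scene"):
    z=np.load(n+".npz"); im,W=z["im"],z["W"]; hsv=cv2.cvtColor(im,cv2.COLOR_RGB2HSV); Z=W[...,2]
    roi=(W[...,0]>250)&(W[...,0]<800)&(np.abs(W[...,1])<400)&(z["d"]>0)
    m=((Z>158)&(Z<190)&roi).astype(np.uint8)
    k,l,s,c=cv2.connectedComponentsWithStats(m)
    for i in range(1,k):
        if s[i,4]<15: continue
        P=W[l==i]; r=cv2.minAreaRect(P[:,:2].astype(np.float32)); print(n,"bar",c[i].round(),s[i,4],np.median(P,0).round(1),np.round(r[0],1),np.round(r[1],1),round(r[2],1),P[:,2].max().round(1))
    for lo,hi,name in((64,78,"head"),(33,46,"block")):
        m=((Z>lo)&(Z<hi)&roi).astype(np.uint8); k,l,s,c=cv2.connectedComponentsWithStats(m)
        for i in range(1,k):
            if s[i,4]<400: continue
            P=W[l==i]; r=cv2.minAreaRect(P[:,:2].astype(np.float32)); print(n,name,c[i].round(),s[i,4],np.round(r[0],1),np.round(r[1],1),round(r[2],1),np.median(P[:,2]).round(1))
    # slot: dark pixels inside block top
    if n=="top":
        sub=im[235:290,425:495]; g=sub.max(2); ys,xs=np.where(g<120); sel=(abs(xs+425-461)<25)&(abs(ys+235-262)<12)
        print("slot px",xs[sel].min()+425,xs[sel].max()+425,ys[sel].min()+235,ys[sel].max()+235,sel.sum())
a=np.load("top.npz")["im"][190:330,130:500]; cv2.imwrite("pics/crop.png",cv2.resize(a,None,fx=2.1,fy=2.1,interpolation=2)[...,::-1])
```

```text
top bar [162. 234.] 220 [567.2 170.6 175.7] [567.3 172.8] [29.1 12. ] 72.5 179.1
top bar [229. 256.] 208 [539.7  80.7 175.8] [539.6  81.7] [27.7 12.3] 73.2 179.3
top bar [296. 278.] 192 [512.4  -9.2 175.8] [512.2  -8.9] [27.4 12. ] 73.1 179.2
top head [241. 257.] 9264 [539.7  82.2] [300.5 100.1] 73.1 72.2
top block [461. 263.] 2435 [ 537.4 -264.1] [69.9 91.5] 2.3 40.2
slot px 472 473 262 262 2
scene bar [420. 145.] 251 [571.4 170.5 170.6] [568.4 172.6] [28.1 14.8] 70.4 177.6
scene bar [359. 152.] 256 [543.9  80.2 171. ] [541.3  81.8] [28.3 15.1] 74.7 177.2
scene bar [297. 160.] 261 [516.6  -9.9 171.2] [513.8  -8.6] [28.2 14.9] 69.4 176.3
scene head [352. 204.] 6309 [541.   82.4] [300.  102.8] 73.3 70.9
scene block [358. 232.] 876 [588.2  67.9] [299.3   5.6] 73.0 39.6
scene block [153. 290.] 2492 [ 539.  -263.4] [72.8 89.7] 2.1 38.9
```

View pics/crop.png

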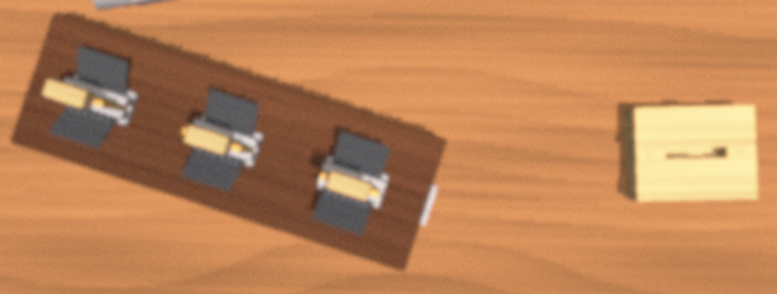

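The crop confirms the three brass plates standing in their steel clips at crop pixels (65,93), (207,138) and (350,185), and the slot at (697,153). Tester yaw is about -16.9° and block yaw about 2.2°.

```bash
cat > go.py <<'E'
import sys,numpy as np
from scipy.spatial.transform import Rotation as R
from workcell import ctrl
def st():
    o=ctrl.get_obs(); Rm=R.from_rotvec(o["orientation"]); y=Rm.as_matrix()[:,1]
    print("t",round(o["t"],2),"pos",o["ee_pos"].round(1),"yaw_y",np.degrees(np.arctan2(y[1],y[0])).round(1),"F",o["ft_force"].round(2),"M",o["moment"].round(3),"w",round(o["width"],1),"g",round(o["grasp_force"],1))
    return o,Rm
o,Rm=st()
if len(sys.argv)>1:
    x,y,z,a=map(float,sys.argv[1:5]); a=np.radians(a)   # target TCP and world angle of tool y, pointing down
    Y=np.array([np.cos(a),np.sin(a),0]);Z=np.array([0,0,-1.]);X=np.cross(Y,Z)
    T=R.from_matrix(np.c_[X,Y,Z])
    print("turn",((Rm.inv()*T).as_rotvec()/1.5).round(4),"shift",(Rm.inv().apply(np.array([x,y,z])-o["ee_pos"])/200).round(4))
E
python3 go.py 512.8 -9 225 -16.9
```

```text
t 0.1 pos [ 221.1 -584.1  222. ] yaw_y -69.3 F [0.14 0.2  0.01] M [-0.044 -0.032 -0.007] w 87.8 g 0.0
turn [-8.000e-04 -4.000e-04 -6.094e-01] shift [ 2.382  -2.173  -0.0121]
```

{"method": "servo_tool", "body": {"rows": [[0, 0, 0, 0.8, -0.72, -0.09, 60], [0, 0, 0, 0.8, -0.72, -0.09, 60], [0, 0, 0, 0.8, -0.72, -0.09, 60], [0, 0, 0, 0.8, -0.72, -0.09, 60], [0, 0, 0, 0.8, -0.72, -0.09, 60]]}}

```text
t: 0.72
ee_pos: [320.5, -391.7, 240.8]
orientation: [-3.089, -0.57, 0.0]
ft_force: [-0.2, -0.4, -0.6]
width: 59.8
grasp_force: 0.0
```

{"method": "servo_tool", "body": {"rows": [[0, 0, 0, 0.8, -0.72, 0, 60], [0, 0, 0, 0.8, -0.72, 0, 60], [0, 0, 0, 0.8, -0.72, 0, 60], [0, 0, 0, 0.8, -0.72, 0, 60], [0, 0, 0, 0.8, -0.72, 0, 60]]}}

```text
t: 1.35
ee_pos: [419.2, -201.6, 240.5]
orientation: [3.089, 0.569, -0.0]
ft_force: [0.5, -0.4, 0.2]
width: 60.2
grasp_force: 0.0
```

{"method": "servo_tool", "body": {"rows": [[0, 0, -0.609, 0.78, -0.73, 0, 60], [0, 0, -0.609, 0.78, -0.73, 0, 60], [0, 0, -0.609, 0.78, -0.73, 0, 60], [0, 0, -0.609, 0.78, -0.73, 0, 60], [0, 0, -0.609, 0.78, -0.73, 0, 60], [0, 0, -0.609, 0.78, -0.73, 0, 60], [0, 0, -0.609, 0.78, -0.73, 0, 60]]}}

```text
t: 2.22
ee_pos: [512.8, -11.5, 240.5]
orientation: [-2.529, -1.864, 0.001]
ft_force: [-0.1, -0.7, -0.0]
width: 59.7
grasp_force: 0.0
```

```bash
python3 go.py 512.8 -9 145 -16.9
python3 - <<'E'
from h import *
from workcell import ctrl
im,d=ctrl.get_image("wrist"); c=ctrl.camera_info("wrist"); print(c); cv2.imwrite("pics/w1.png",im[...,::-1])
E
```

```text
t 2.23 pos [512.8 -11.5 240.5] yaw_y -17.2 F [-0.14 -0.7  -0.05] M [-0.026 -0.051  0.008] w 59.7 g 0.0
turn [-0.0001  0.0002 -0.0036] shift [ 0.0121 -0.0037  0.4776]
{'intrinsics': array([[371.64829954,   0.        , 316.15157037],
       [  0.        , 371.64829954, 239.4626753 ],
       [  0.        ,   0.        ,   1.        ]]), 'R': array([[ 0.95571087, -0.29430537,  0.00104512],
       [-0.28121634, -0.91214745,  0.2981684 ],
       [-0.08679926, -0.28525669, -0.95451271]]), 't': array([-494.58714356,   91.92321159,  450.58817295])}
```

View pics/w1.png

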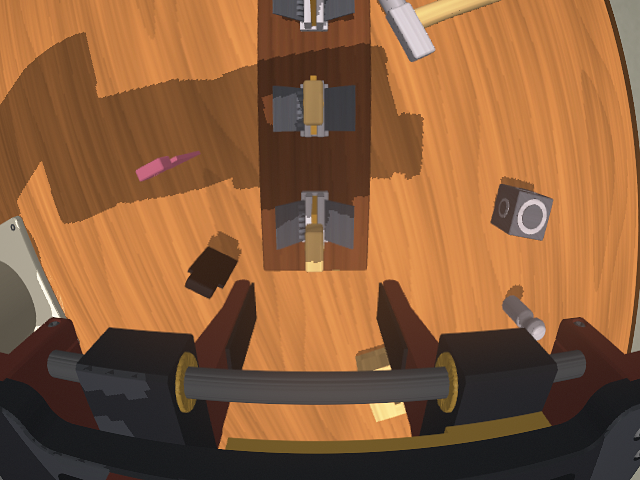

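The wrist view shows the right plate's bar at (315,245), centred between the open fingers at about (255,285) and (380,285). I'll descend and close.

{"method": "servo_tool", "body": {"rows": [[0, 0, -0.0036, 0.012, -0.003, 0.2, 60], [0, 0, -0.0036, 0.012, -0.003, 0.4, 60], [0, 0, -0.0036, 0.012, -0.003, 0.478, 60], [0, 0, -0.0036, 0.012, -0.003, 0.478, 30], [0, 0, -0.0036, 0.012, -0.003, 0.478, 20]]}}

```text
t: 2.9
ee_pos: [514.0, -7.9, 146.3]
orientation: [2.519, 1.875, 0.002]
ft_force: [0.3, 1.1, 0.8]
width: 43.5
grasp_force: 0.0
```

```bash
python3 go.py 512.8 -9 145 -16.9
```

```text
t 2.9 pos [514.   -7.9 146.3] yaw_y -16.7 F [0.28 1.07 0.79] M [-0.015 -0.091  0.01 ] w 43.5 g 0.0
turn [ 0.0013 -0.0003  0.0028] shift [-0.007  -0.0039  0.0065]
```

{"method": "servo_tool", "body": {"rows": [[0, 0, 0, 0, 0, 0, 20], [0, 0, 0, 0, 0, 0, 14], [0, 0, 0, 0, 0, 0, 14], [0, 0, 0, 0, 0, 0, 13], [0, 0, 0, 0, 0, 0, 10], [0, 0, 0, 0, 0, 0, 8], [0, 0, 0, 0, 0, 0, 8]]}}

```text
t: 3.78
ee_pos: [512.7, -7.6, 145.1]
orientation: [-2.519, -1.877, 0.0]
ft_force: [-2.4, 1.7, 4.6]
width: 11.8
grasp_force: 30.0
```

```bash
python3 go.py
```

```text
t 3.77 pos [512.7  -7.6 145.1] yaw_y -16.6 F [-2.4   1.69  4.65] M [ 0.115  0.515 -0.031] w 11.8 g 30.0
```

{"method": "servo_tool", "body": {"rows": [[0, 0, 0, 0, 0, -0.005, 8], [0, 0, 0, 0, 0, -0.005, 8], [0, 0, 0, 0, 0, -0.005, 8], [0, 0, 0, 0, 0, -0.005, 8]]}}

```text
t: 4.28
ee_pos: [512.7, -7.6, 145.8]
orientation: [-2.519, -1.877, 0.001]
ft_force: [-0.5, 0.9, -3.5]
width: 11.8
grasp_force: 30.0
```

{"method": "servo_tool", "body": {"rows": [[0, 0, 0, 0, 0, -0.005, 8], [0, 0, 0, 0, 0, -0.005, 8], [0, 0, 0, 0, 0, -0.005, 8], [0, 0, 0, 0, 0, -0.005, 8]]}}

```text
t: 4.78
ee_pos: [512.7, -7.7, 147.0]
orientation: [-2.519, -1.877, 0.001]
ft_force: [-1.8, -0.2, -3.5]
width: 12.1
grasp_force: 30.0
```

{"method": "servo_tool", "body": {"rows": [[0, 0, 0, 0, 0, -0.005, 8], [0, 0, 0, 0, 0, -0.005, 8], [0, 0, 0, 0, 0, -0.005, 8], [0, 0, 0, 0, 0, -0.005, 8]]}}

```text
t: 5.28
ee_pos: [512.8, -7.7, 148.0]
orientation: [-2.519, -1.877, 0.0]
ft_force: [-3.5, 0.7, -5.1]
width: 11.5
grasp_force: 30.0
```

{"method": "servo_tool", "body": {"rows": [[0, 0, 0, 0, 0, -0.005, 8], [0, 0, 0, 0, 0, -0.005, 8], [0, 0, 0, 0, 0, -0.005, 8], [0, 0, 0, 0, 0, -0.005, 8]]}}

```text
t: 5.78
ee_pos: [512.8, -7.6, 149.0]
orientation: [-2.519, -1.877, 0.0]
ft_force: [-3.4, 1.4, -3.9]
width: 11.9
grasp_force: 30.0
```

{"method": "servo_tool", "body": {"rows": [[0, 0, 0, 0, 0, -0.005, 8], [0, 0, 0, 0, 0, -0.005, 8], [0, 0, 0, 0, 0, -0.005, 8], [0, 0, 0, 0, 0, -0.005, 8]]}}

```text
t: 6.28
ee_pos: [512.8, -7.6, 150.0]
orientation: [-2.519, -1.877, 0.0]
ft_force: [-3.5, 0.6, -5.5]
width: 11.8
grasp_force: 30.0
```

```bash
cat > look.py <<'E'
from h import *
# head-top height near each clip from scene and top views, and bar heights
for n in("top","scene"):
    a=np.load(n+".npz"); _,d,W=cloud(n)
    m0=(abs(a["W"][...,2]-72)<6)&(np.abs(W[...,2]-a["W"][...,2])<15)&(np.hypot(a["W"][...,0]-540,a["W"][...,1]-82)<160)
    print(n,"head rise",np.mean((W-a["W"])[m0][:,2]).round(2),m0.sum())
E
python3 look.py; python3 go.py
```

```text
top head rise 1.77 3492
scene head rise 1.54 6113
t 6.38 pos [512.8  -7.6 150. ] yaw_y -16.6 F [-3.77  0.57 -4.41] M [ 0.143  0.716 -0.11 ] w 12.2 g 30.0
```

{"method": "servo_tool", "body": {"rows": [[0, 0, 0, 0, 0, -0.005, 8], [0, 0, 0, 0, 0, -0.0075, 8], [0, 0, 0, 0, 0, -0.0075, 8], [0, 0, 0, 0, 0, -0.0075, 8]]}}

```text
t: 6.88
ee_pos: [512.8, -7.6, 151.6]
orientation: [-2.519, -1.877, 0.0]
ft_force: [-3.5, 1.4, -4.9]
width: 11.8
grasp_force: 30.0
```

```bash
python3 look.py; python3 go.py
```

```text
top head rise 2.07 3469
scene head rise 1.78 6111
t 6.97 pos [512.9  -7.7 151.6] yaw_y -16.6 F [-4.07  1.11 -5.73] M [ 0.202  0.847 -0.121] w 12.1 g 30.0
```

The force has levelled off at about 5 N and the head stays near 1.9 mm while the tool has risen about 6 mm. So the right clip is the weak one, and I'll keep drawing its plate out.

{"method": "servo_tool", "body": {"rows": [[0, 0, 0, 0, 0, -0.01, 8], [0, 0, 0, 0, 0, -0.02, 8], [0, 0, 0, 0, 0, -0.03, 8], [0, 0, 0, 0, 0, -0.03, 8]]}}

```text
t: 7.48
ee_pos: [512.9, -7.7, 157.8]
orientation: [2.519, 1.877, 0.0]
ft_force: [-3.9, 1.1, -5.1]
width: 11.6
grasp_force: 30.0
```

```bash
python3 look.py; python3 go.py
```

```text
top head rise 1.92 3377
scene head rise 1.61 6112
t 7.58 pos [512.9  -7.7 157.6] yaw_y -16.6 F [-4.    1.23 -4.12] M [ 0.255  0.836 -0.1  ] w 12.1 g 30.0
```

{"method": "servo_tool", "body": {"rows": [[0, 0, 0, 0, 0, -0.01, 8], [0, 0, 0, 0, 0, -0.02, 8], [0, 0, 0, 0, 0, -0.03, 8], [0, 0, 0, 0, 0, -0.04, 8], [0, 0, 0, 0, 0, -0.05, 8], [0, 0, 0, 0, 0, -0.06, 8], [0, 0, 0, 0, 0, -0.07, 8], [0, 0, 0, 0, 0, -0.08, 8], [0, 0, 0, 0, 0, -0.09, 8], [0, 0, 0, 0, 0, -0.1, 8]]}}

```text
t: 8.82
ee_pos: [513.1, -7.7, 177.8]
orientation: [2.519, 1.877, 0.0]
ft_force: [0.2, -0.3, -0.5]
width: 11.9
grasp_force: 30.0
```

{"method": "servo_tool", "body": {"rows": [[0, 0, 0, 0, 0, -0.05, 8], [0, 0, 0, 0, 0, -0.15, 8], [0, 0, 0, 0, 0, -0.25, 8], [0, 0, 0, 0, 0, -0.28, 8], [0, 0, 0, 0, 0, -0.28, 8]]}}

```text
t: 9.45
ee_pos: [513.1, -7.7, 233.9]
orientation: [2.519, 1.877, 0.001]
ft_force: [0.2, 0.9, -1.5]
width: 11.9
grasp_force: 30.0
```

```bash
python3 look.py; python3 go.py 537.8 -264 235 2.2
python3 - <<'E'
from h import *
o=ctrl.get_obs(); im,d,W=cloud("scene"); cv2.imwrite("pics/s2.png",im[60:300,100:500][...,::-1].repeat(2,0).repeat(2,1)[:600,:800])
E
```

```text
top head rise 0.06 2165
scene head rise -0.0 6166
t 9.55 pos [512.5  -7.6 233. ] yaw_y -16.6 F [ 0.47  0.09 -2.04] M [-0.005 -0.025  0.002] w 11.6 g 30.0
turn [-7.00e-04  1.00e-04 -2.19e-01] shift [-1.192   0.4881 -0.0102]
```

View pics/s2.png

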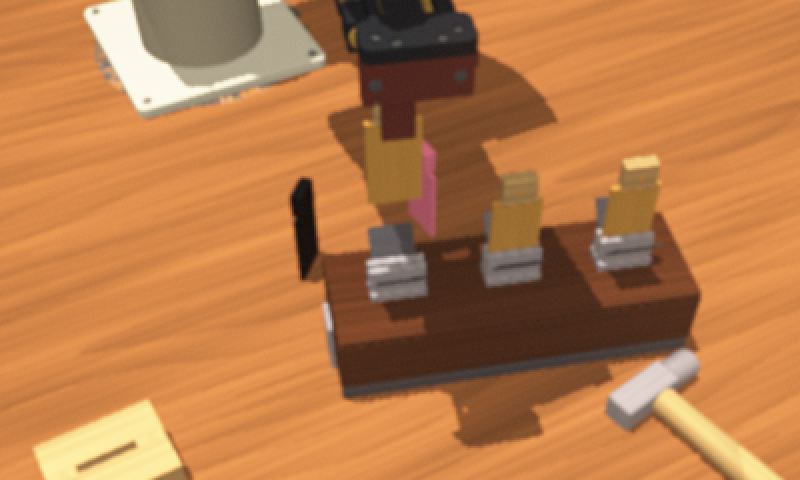

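The scene view shows the right plate out and upright in the gripper at about (395,160). The other two are still seated, and the head is back down. Next I'll carry it over the block.

{"method": "servo_tool", "body": {"rows": [[0, 0, 0, -0.2, 0.08, -0.01, 8], [0, 0, 0, -0.4, 0.16, -0.01, 8], [0, 0, 0, -0.6, 0.24, -0.01, 8], [0, 0, 0, -0.6, 0.24, -0.01, 8]]}}

```text
t: 10.1
ee_pos: [524.5, -138.5, 234.8]
orientation: [-2.522, -1.873, 0.001]
ft_force: [0.8, 0.5, -0.9]
width: 11.9
grasp_force: 30.0
```

{"method": "servo_tool", "body": {"rows": [[0, 0, -0.1, -0.2, 0.08, 0, 8], [0, 0, -0.219, -0.4, 0.16, 0, 8], [0, 0, -0.219, -0.59, 0.248, 0, 8], [0, 0, -0.219, -0.59, 0.248, 0, 8], [0, 0, -0.219, -0.59, 0.248, 0, 8]]}}

```text
t: 10.72
ee_pos: [537.9, -262.3, 234.8]
orientation: [-2.177, -2.262, 0.0]
ft_force: [-0.1, 0.5, -1.2]
width: 11.5
grasp_force: 30.0
```

```bash
python3 go.py 537.9 -262.8 125 2.2
```

```text
t 10.72 pos [ 537.9 -262.3  234.8] yaw_y 2.2 F [-0.1   0.5  -1.16] M [-0.003 -0.092 -0.008] w 11.5 g 30.0
turn [-0.001  -0.0009  0.    ] shift [-0.0034  0.0006  0.5491]
```

{"method": "servo_tool", "body": {"rows": [[0, 0, 0, -0.002, 0, 0.2, 8], [0, 0, 0, -0.002, 0, 0.4, 8], [0, 0, 0, -0.002, 0, 0.57, 8], [0, 0, 0, -0.002, 0, 0.57, 8], [0, 0, 0, -0.002, 0, 0.57, 8]]}}

```text
t: 11.35
ee_pos: [539.1, -263.4, 122.8]
orientation: [2.177, 2.264, 0.001]
ft_force: [0.9, -0.3, -0.7]
width: 11.9
grasp_force: 30.0
```

```bash
python3 go.py 537.9 -262.8 78 2.2
python3 - <<'E'
from h import *
im,d,W=cloud("scene"); a=im[200:350,80:230]; cv2.imwrite("pics/s3.png",cv2.resize(a,(600,600),interpolation=2)[...,::-1])
Z=W[...,2]; m=(Z>52)&(Z<100)&(np.hypot(W[...,0]-538,W[...,1]+263)<30); P=W[m]
for lo in range(50,110,10):
    q=P[(P[:,2]>=lo)&(P[:,2]<lo+10)]
    if len(q)>5: print(lo,len(q),np.median(q,0).round(1),q[:,1].min().round(1),q[:,1].max().round(1))
E
```

```text
t 11.35 pos [ 539.1 -263.4  122.8] yaw_y 2.3 F [ 0.94 -0.3  -0.7 ] M [-0.002 -0.134  0.001] w 11.9 g 30.0
turn [0.0007 0.0003 0.0006] shift [ 0.0035 -0.0063  0.2238]
50 42 [ 541.5 -266.5   58.1] -283.5 -244.8
60 123 [ 541.8 -264.3   64.9] -283.6 -244.3
70 133 [ 541.8 -264.    75.3] -283.8 -244.1
80 134 [ 541.7 -263.8   85.3] -283.8 -244.4
90 135 [ 541.7 -265.7   95.1] -283.9 -244.1
```

View pics/s3.png

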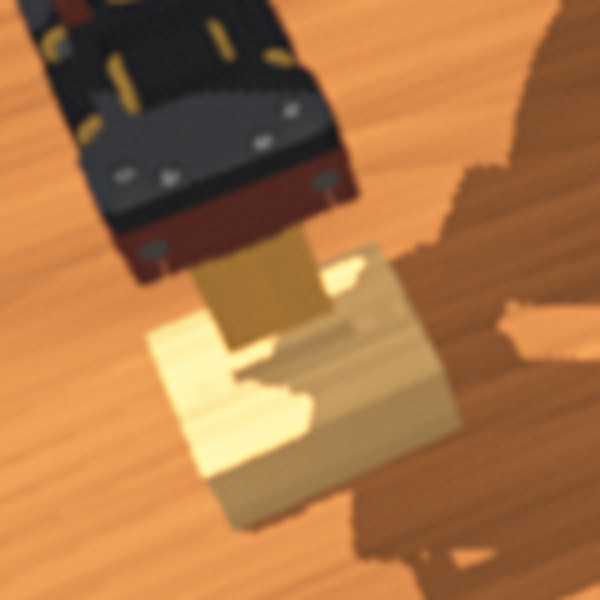

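The scene crop shows the plate foot just above the slot, which is at crop (300,350). It is about 0.7 mm off in x and 0.6 mm off in y, so I'll nudge it and insert.

{"method": "servo_tool", "body": {"rows": [[0, 0, 0, -0.003, -0.0035, 0.02, 8], [0, 0, 0, -0.003, -0.0035, 0.05, 8], [0, 0, 0, -0.003, -0.0035, 0.08, 8], [0, 0, 0, -0.003, -0.0035, 0.11, 8], [0, 0, 0, -0.003, -0.0035, 0.14, 8], [0, 0, 0, -0.003, -0.0035, 0.14, 8]]}}

```text
t: 12.15
ee_pos: [537.3, -264.5, 92.8]
orientation: [-2.178, -2.263, 0.001]
ft_force: [-0.5, -0.3, -1.4]
width: 11.6
grasp_force: 30.0
```

```bash
python3 go.py 537.9 -262.8 78 2.2
```

```text
t 12.15 pos [ 537.3 -264.5   92.8] yaw_y 2.2 F [-0.52 -0.32 -1.35] M [-0.003 -0.04   0.03 ] w 11.6 g 30.0
turn [-0.0007 -0.0004 -0.    ] shift [0.0083 0.0034 0.0743]
```

{"method": "servo_tool", "body": {"rows": [[0, 0, 0, 0, 0, 0.02, 8], [0, 0, 0, 0, 0, 0.04, 8], [0, 0, 0, 0, 0, 0.06, 8], [0, 0, 0, 0, 0, 0.07, 8], [0, 0, 0, 0, 0, 0.07, 8], [0, 0, 0, 0, 0, 0.07, 8]]}}

```text
t: 12.9
ee_pos: [537.8, -264.7, 79.7]
orientation: [2.178, 2.264, 0.0]
ft_force: [0.1, 0.1, 0.0]
width: 12.0
grasp_force: 30.0
```

```bash
python3 go.py 537.9 -262.8 78 2.2
```

```text
t 12.9 pos [ 537.8 -264.7   79.7] yaw_y 2.2 F [0.05 0.14 0.03] M [-0.016 -0.051  0.03 ] w 12.0 g 30.0
turn [0.0001 0.0001 0.    ] shift [0.0095 0.0008 0.0085]
```

{"method": "servo_tool", "body": {"rows": [[0, 0, 0, 0, 0, 0.007, 8], [0, 0, 0, 0, 0, 0.007, 8], [0, 0, 0, 0, 0, 0.007, 20], [0, 0, 0, 0, 0, 0.007, 40], [0, 0, 0, 0, 0, 0.007, 50], [0, 0, 0, 0, 0, 0.007, 50]]}}

```text
t: 13.65
ee_pos: [537.8, -264.7, 78.2]
orientation: [2.178, 2.264, 0.0]
ft_force: [-0.4, 0.0, 0.1]
width: 46.7
grasp_force: 0.0
```

{"method": "servo_tool", "body": {"rows": [[0, 0, 0, 0, 0, -0.2, 50], [0, 0, 0, 0, 0, -0.5, 50], [0, 0, 0, 0, 0, -0.8, 50], [0, 0, 0, 0, 0, -0.8, 50], [0, 0, 0, 0, 0, -0.8, 50]]}}

```text
t: 14.28
ee_pos: [537.3, -264.4, 237.8]
orientation: [-2.178, -2.264, 0.0]
ft_force: [-0.7, 0.7, -0.1]
width: 49.9
grasp_force: 0.0
```

{"method": "servo_tool", "body": {"rows": [[0, 0, 0, -0.6, 0, 0, 50], [0, 0, 0, -0.9, 0, 0, 50], [0, 0, 0, -0.9, 0, 0, 50], [0, 0, 0, -0.9, 0, 0, 50], [0, 0, 0, -0.9, 0, 0, 50]]}}

```text
t: 14.9
ee_pos: [543.6, -443.5, 235.7]
orientation: [-2.176, -2.26, -0.0]
ft_force: [0.4, -0.1, -0.2]
width: 50.2
grasp_force: 0.0
```

```bash
python3 go.py
python3 - <<'E'
from h import *
for n in("scene","top"):
    im,d,W=cloud(n); Z=W[...,2]
    if n=="scene": cv2.imwrite("pics/s4.png",cv2.resize(im[110:350,80:480],(800,480),interpolation=2)[...,::-1])
    for lo,hi,cx,cy in((96,114,538,-264),(158,190,540,82)):
        m=((Z>lo)&(Z<hi)&(np.hypot(W[...,0]-cx,W[...,1]-cy)<(40 if lo<150 else 130))).astype(np.uint8); k,l,s,c=cv2.connectedComponentsWithStats(m)
        for i in range(1,k):
            if s[i,4]>30: P=W[l==i]; r=cv2.minAreaRect(P[:,:2].astype(np.float32)); print(n,lo,np.median(P,0).round(1),np.round(r[0],1),np.round(r[1],1),P[:,2].max().round(1))
E
```

```text
t 14.9 pos [ 543.6 -443.5  235.7] yaw_y 2.2 F [ 0.41 -0.12 -0.23] M [-0.038 -0.099  0.022] w 50.2 g 0.0
scene 96 [ 543.1 -265.2  105.9] [ 540.7 -265.2] [14.8 27.5] 109.3
scene 158 [571.5 170.1 170.6] [569.  172.9] [27.8 14.2] 177.1
scene 158 [544.   80.3 171. ] [542.  82.] [28.5 13.9] 176.7
top 96 [ 537.9 -263.8  107.9] [ 537.9 -265. ] [10.3 27.6] 112.0
top 158 [567.2 171.  175.5] [567.2 172.5] [28.8 12. ] 179.5
top 158 [539.7  80.8 175.8] [539.7  81.8] [27.7 12.4] 178.9
```

View pics/s4.png

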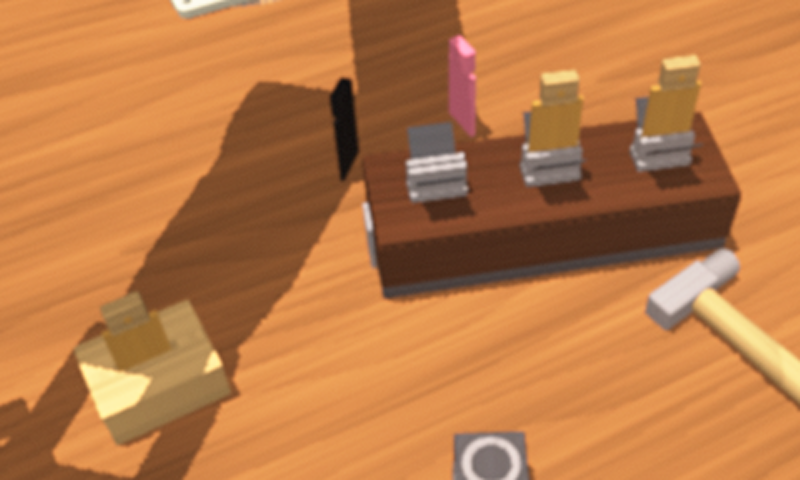

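The scene view shows the plate standing upright in the slot at (137,330). Its top is at 108 mm, so it is fully down. The other two plates are unmoved at (555,110) and (670,95). I'll hand it in.

```bash
python3 -c "
from workcell import ctrl
print(ctrl.close_job())"
```

```text
the job is handed in; nothing more can be done
None
```

The right clip was the weak one: its plate now stands fully down in the storage block's slot, the other two plates are still seated, the head rose about 2 mm at most in the readings, and the job is handed in (no verdict was returned).

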